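# Pot to the small ring, then point at the start key

### The job

The lidded pot was left on the large ring of the hob: push it gently by its side along the glass, without lifting it or gripping its lid knob, until it stands wholly inside the small ring mark. Then start that ring by pointing at the round key: hold the fingertips just above it (about one or two centimetres) for a good two seconds without touching the glass, and finally draw the hand up well clear. Never touch the hob's glass, never point at the square or the bar key, and leave everything else standing where it is.

Things in the scene. Friction and masses are not known exactly. Their poses are not given: they have to be found in the camera images.
- hob: Black glass hob plate 300 x 520 mm, 4 mm thick, fixed on the worktop. Origin at the centre of its underside; x runs from the key strip (robot side) to the rear, y along its length, z up. Ring centres at x 35, y +125 and -125 mm; keys at x -115, y +90, 0 and -90 mm; which ring and which key is at which place varies. A pale line at x -83 mm bounds the key strip.
- pot: Round lidded steel pot, 130 mm outside diameter (base 120 mm, lid 134 mm wide from 62 to 66 mm height), 75 mm high to the lid's middle, with a black lid knob 28 mm wide up to 95 mm; lid and pot are one piece. 0.4 to 0.85 kg, slides on the glass. Origin at the centre of its underside, z up. Starts near the centre of the large ring.
- ring_small: The small ring mark: a thin pale circle, 160 mm diameter, printed on the glass. Origin at its centre, on the glass's top face (4 mm above the worktop).
- ring_large: The large ring mark: a thin pale circle, 200 mm diameter, printed on the glass. Origin at its centre, on the glass's top face. The pot stands here at the start.
- key_round: The start key: a flat pale round field, 30 mm diameter, flush with the glass in the key strip; a hover key that senses a fingertip above it. Origin at its centre, on the glass's top face. Point at this one.
- key_square: A flat pale square field, 27 x 27 mm, flush with the glass in the key strip: another key, not to be pointed at. Origin at its centre, on the glass's top face.
- key_bar: A flat pale oblong field, 12 x 46 mm (long along the strip), flush with the glass in the key strip: another key, not to be pointed at. Origin at its centre, on the glass's top face.
- pepper_mill: Dark wooden pepper mill, 48 mm diameter, 125 mm tall, on the glass beside the +y end of the key row. Origin under its centre. Leave alone.
- salt_jar: Small glass salt jar, 44 mm diameter, 70 mm tall, on the glass beside the -y end of the key row. Origin under its centre. Leave alone.
- mug: White mug, 80 mm diameter, 90 mm tall, on the worktop left of the hob. Origin under its centre. Leave alone.
- oil_bottle: Green glass bottle, 64 mm diameter, 200 mm tall, on the worktop left of the hob. Origin under its centre. Leave alone.
- pasta_jar: Amber storage jar, 90 mm diameter, 150 mm tall, on the worktop right of the hob. Origin under its centre. Leave alone.
- bowl: White bowl, 120 mm diameter, 50 mm tall, on the worktop to the right, near the hob's front corner. Origin under its centre. Leave alone.
There are look-alikes about, which are no part of the job. What is shaped like the pot but green or red is not meant.

How it is judged:
By the outcome, as a careful person would: the job done as asked, in the order asked, and still so for the second after the job is handed in, with the robot touching nothing.
It also fails if it takes over 61 s, if anything falls off the work surface, if the arm or the gripper's body presses on something with over 40 N, if the wrist force passes 120 N, or if a joint passes its speed limit or range.

### The arm

A 6-joint arm with a two-finger parallel gripper is mounted at the origin on the work surface. World frame = base frame: x ahead of the robot, y to its left, z up, the work surface at z = 0. Lengths are in m, angles in degrees, forces in N, time in s.
With the tool pointing down it reaches from about 0.375 to 0.9 m from the base axis. Payload 3.1 kg.
Tool frame: the origin (TCP) lies between the finger pads, 19 mm behind the fingertips; this is the grasp point; z points along the fingers, y is the line along which they close (so a half turn about z gives the same grasp; the last joint's range is limited). The gripper opens to 87 mm and grips with 3 to 60 N. Pads are 19 mm wide; open, the fingers measure 117 mm over their backs; the gripper's body (75 mm by 190 mm) begins 51 mm behind the grasp point.
Start: joints at [-77.951, 30.224, 82.088, -0, 67.689, -10.227], TCP at [0.237, -0.578, 0.241] pointing down, gripper open.
Joint ranges: [-176.69, 176.69], [-43.24, 126.21], [12.49, 139.97], [-82, 262], [0, 151.66], [-163.58, 163.58]. Speed limits (degrees/s): [159.86, 159.86, 180, 180, 180, 180].

### API

Orientations are given as a 3x3 rotation matrix whose columns are the frame's x, y, z axes.
In Python, from plant import env, grab_frame, models gives the robot as it stands.
- The arm moves only by the tool carry_out, never from a script. Its argument "plan" is a list of rows, each a list of 5 numbers: the closure, from 0 (fully open) to 1 (shut), then the shift along the tool's x, y, z in m, then the turn about the tool's z in degrees. In form: [[claw, dx, dy, dz, turn], ...]. A call has 1 to 20 rows; each row is the pose to reach, as a shift and turn from the pose commanded when the call began, along the tool's axes at that moment; what a row does not reach only later rows make up. A row lasts 1/8 s, in which the tool goes at most 62.5 mm and 10.7 degrees, less where a joint would pass 70% of its speed; a pose out of reach is approached as far as the arm can. A call with a gripper value outside its range is refused whole. The fingers move at their own pace and stop on an object; "force" is the grip in N (left out, the last holds). Time passes only in rows, so rows that repeat a pose let the fingers close. It gives the time, the measured TCP pose, the force, the opening and the grip force at its end, in the units of the state.
- env.get_state(): the state, without advancing time (a new reading comes with each control period).
- grab_frame(name): name is "scene" or "top" or "wrist"; returns a dict with "img" (480x640x3 uint8, red, green, blue), "fx", "fy", "cx", "cy" (pixels), "R" (3x3) and "t" (3): a world point X has camera coordinates R X + t; the wrist camera has in their place "tool_from_camera" (4x4, takes a point from camera to tool coordinates, whose origin is the TCP and whose axes are the flange's). Camera axes: x right, y down, z forward; pixel columns grow to the right and rows downward; lengths in m; the calibration is good to about 2 mm. The wrist camera is an equidistant fisheye: a pixel r from the principal point sees the ray r / f radians off the axis. A picture is of the moment at which its call begins: read the wrist's pose just before it. There is no depth.
- env.finish_job(): hands the job in; it is judged then, once.
Trained networks look in a picture, given as the dict that the camera call returned (one of the last four; its "shot" number tells which), for a name from the list of things; names that differ only in an ending like _2 or _b are one class to them, and where a whole thing is asked for, a point or a joint stands for the part that bears it (a point fixed in the world has none). Each returns a list of dicts, best first, with "score" (0 to 1); they miss things now and then, are a little off and sometimes report something else, mostly with a low value. They report only what shows in the picture. A call takes as long as a camera call. They do not tell look-alikes from the thing itself.
- models.recognise(picture, label): "pixel" ([column, row] in pixels, amid what is visible of it).
- models.tip_of(picture, label): "pixel" ([column, row] in pixels: a listed point, or the origin of a listed thing).
The state is a dict: "time_s": time; "qpos": joint angles; "dq": joint speeds; "effort": joint torques, N m; "tool_pos": TCP position; "tcp_rot": TCP orientation; "wrist_force": force on the tool from outside, world axes, zero at the start; "moment": the same for the moment, N m; "gripper_width": finger opening in m; "finger_force": force on a finger pad.
Only numpy, scipy, OpenCV 4.12 (cv2) and the standard library are available. Lean on these libraries where they do the work, as an engineer would, in place of code of your own. Each camera call takes 0.05 s, during which the arm holds its last target. There are 200 camera calls.

## Working session

There is one attempt and no reset: what is moved stays moved. The work goes in short steps, Python scripts to look and compute and a tool call to move; the robot and the scene stay as the last step left them, time stands still between calls to the robot, and variables do not carry over. Pictures are saved under pics/ and viewed, at most 10 in all, crops included, and the job is handed in when it is done.

Besides the shell and the picture viewer there is one more tool, called after ">>>" as name(argument=value, ...), one argument or row to a line, values as JSON. carry_out: Moves the arm, as the interface text tells. Its arguments: {"type":"object","properties":{"plan":{"type":"array","items":{"type":"array","items":{"type":"number"}}},"force":{"type":"number"}},"required":["plan"]}

```bash
mkdir -p pics
cat > h.py <<'E'
import numpy as np, cv2
from plant import env, grab_frame, models
def ray(f,p,z):
    d=np.array([(p[0]-f["cx"])/f["fx"],(p[1]-f["cy"])/f["fy"],1.]); R=np.array(f["R"]);t=np.array(f["t"])
    o=-R.T@t; d=R.T@d; return (o+d*(z-o[2])/d[2])
def proj(f,X):
    c=np.array(f["R"])@np.array(X)+np.array(f["t"]); return [f["fx"]*c[0]/c[2]+f["cx"],f["fy"]*c[1]/c[2]+f["cy"]]
E
python3 - <<'E'
from h import *
s=env.get_state(); print(s["time_s"],s["tool_pos"],np.round(s["tcp_rot"],3).tolist())
for n in ("top","scene"):
    f=grab_frame(n); cv2.imwrite(f"pics/{n}1.png",f["img"][:,:,::-1])
    print(n)
    for l,z in dict(pot=0.004,ring_small=.004,ring_large=.004,key_round=.004,key_square=.004,key_bar=.004,hob=0,pepper_mill=.004,salt_jar=.004,mug=0,oil_bottle=0,pasta_jar=0,bowl=0).items():
        print(l,[(round(d["score"],2),np.round(d["pixel"]).tolist(),np.round(ray(f,d["pixel"],z)[:2],3).tolist()) for d in models.tip_of(f,l)[:3]])
E
```

```text
0.0 [ 0.23680109 -0.57765001  0.24029275] [[0.925, 0.379, -0.0], [0.379, -0.925, 0.002], [0.0, -0.002, -1.0]]
top
pot [(0.83, [448.0, 154.0], [0.724, -0.362]), (0.73, [362.0, 196.0], [0.625, -0.144])]
ring_small []
ring_large []
key_round [(0.69, [319.0, 264.0], [0.463, -0.033])]
key_square [(0.49, [357.0, 257.0], [0.475, -0.122])]
key_bar [(0.58, [282.0, 269.0], [0.455, 0.056])]
hob [(0.65, [313.0, 217.0], [0.579, -0.023])]
pepper_mill [(0.78, [233.0, 277.0], [0.442, 0.171]), (0.36, [486.0, 279.0], [0.409, -0.421])]
salt_jar [(0.94, [404.0, 242.0], [0.507, -0.237])]
mug [(0.89, [124.0, 274.0], [0.461, 0.427])]
oil_bottle [(0.97, [117.0, 203.0], [0.635, 0.447])]
pasta_jar [(0.68, [501.0, 211.0], [0.573, -0.476]), (0.46, [124.0, 272.0], [0.465, 0.428])]
bowl [(0.58, [488.0, 278.0], [0.413, -0.427])]
scene
pot [(0.66, [215.0, 227.0], [0.31, -0.174]), (0.63, [291.0, 309.0], [0.629, -0.143]), (0.58, [207.0, 399.0], [0.721, -0.361])]
ring_small []
ring_large [(0.16, [444.0, 180.0], [0.463, 0.431])]
key_round [(0.51, [297.0, 241.0], [0.461, -0.031])]
key_square [(0.66, [265.0, 257.0], [0.467, -0.119])]
key_bar [(0.6, [331.0, 225.0], [0.454, 0.067])]
hob [(0.68, [333.0, 275.0], [0.592, -0.017])]
pepper_mill [(0.62, [363.0, 206.0], [0.438, 0.176])]
salt_jar []
mug [(0.66, [445.0, 178.0], [0.455, 0.443])]
oil_bottle [(0.61, [499.0, 214.0], [0.639, 0.45])]
pasta_jar [(0.78, [122.0, 361.0], [0.567, -0.464])]
bowl [(0.68, [124.0, 297.0], [0.413, -0.42])]
```

View pics/top1.png

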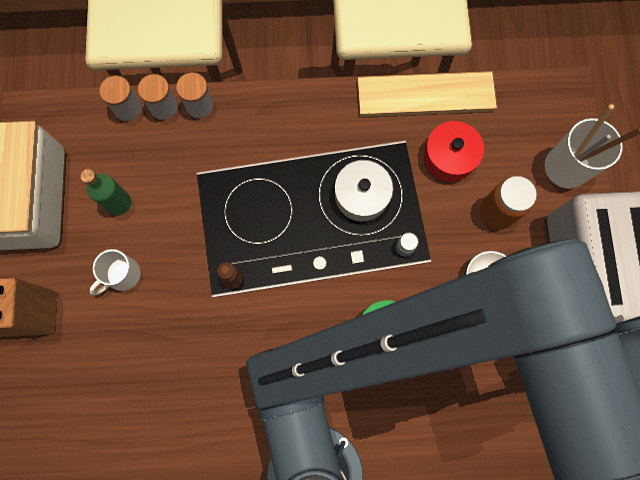

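View pics/scene1.png

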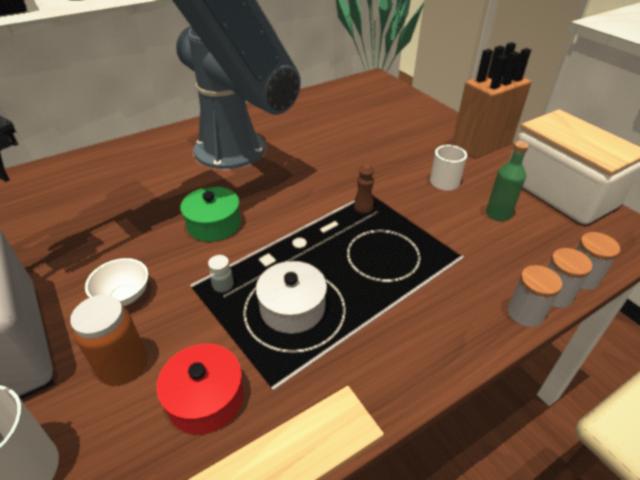

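Run:
```python
import cv2
a=cv2.imread("pics/top1.png")[110:310,190:450]
cv2.imwrite("pics/c1.png",cv2.resize(a,None,fx=3,fy=3,interpolation=cv2.INTER_CUBIC))
```

```text
(no output)
```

View pics/c1.png

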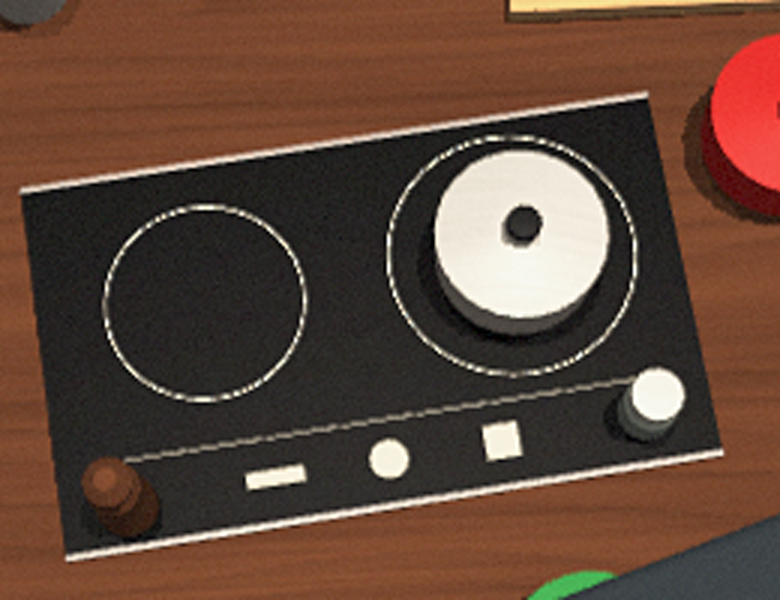

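Steel pot at top-view pixel (362,196). The look-alikes are red at (455,152) and green at (380,305), so the steel one is chosen. The small ring is the left one at about (258,211), and the round key is the middle one at (319,264).

```bash
cat >> h.py <<'E'
from scipy.optimize import least_squares
def hob(f,px):
    "fit hob x,y,yaw to corner and key pixels"
    m=list(px)
    def w(q):
        c,s=np.cos(q[2]),np.sin(q[2]); return lambda p:(q[0]+c*p[0]-s*p[1],q[1]+s*p[0]+c*p[1],.004)
    r=least_squares(lambda q:np.ravel([np.subtract(proj(f,w(q)(k)),px[k]) for k in m]),[.58,-.02,.1])
    return r.x,w(r.x),r.fun
def potfit(f,mask,x0):
    "pot x,y from bright blob: lid circle contour at z=.066"
    pass
E
python3 - <<'E'
from h import *
f=grab_frame("top")
px={(.15,.26):(197.3,173.3),(.15,-.26):(406,141.7),(-.15,-.26):(430.7,261),(-.15,.26):(212.3,296),
 (-.115,0):(190+389/3,110+459/3),(-.115,.09):(190+276/3,110+477/3),(-.115,-.09):(190+502/3,110+440/3),(.035,.125):(190+206/3,110+303/3)}
q,w,r=hob(f,px); print(q[:2],np.degrees(q[2]),np.round(r,1))
for n,k in dict(small=(.035,.125),large=(.035,-.125),key=(-.115,0)).items(): print(n,np.round(w(k),4))
print("knob top",ray(f,(190+525/3,110+221/3),.095),"lid",ray(f,(190+521.5/3,110+235/3),.066))
s=grab_frame("scene")
print(np.round([np.subtract(proj(s,w(k)),0) for k in ((.035,.125),(-.115,0))]),"scene knob",ray(s,(291,278),.093))
E
```

```text
[ 0.57968298 -0.02134571] 6.564658009557943 [-0.3  0.9  0.4  0.7  0.4 -0.9 -0.5 -0.8  0.1  0.  -0.   0.   0.1  0.4
 -0.3 -0.4]
small [0.6002 0.1068 0.004 ]
large [ 0.6287 -0.1415  0.004 ]
key [ 0.4654 -0.0345  0.004 ]
knob top [ 0.62635112 -0.14394654  0.095     ] lid [ 0.62470365 -0.14354759  0.066     ]
[[381. 254.]
 [297. 243.]] scene knob [ 0.62807069 -0.13904256  0.093     ]
```

>>> carry_out(
  plan=[
    [0,0.04,-0.013,0,-6],
    [0,0.08,-0.026,0,-12],
    [0,0.13,-0.042,0,-19],
    [0,0.18,-0.059,0,-27],
    [0,0.23,-0.075,0,-34],
    [0,0.28,-0.092,0,-41],
    [0,0.33,-0.108,0,-49],
    [0,0.38,-0.124,0,-56],
    [0,0.42,-0.137,0,-62],
    [0,0.46,-0.151,0,-68],
    [0,0.485,-0.159,0,-71.6],
    [0,0.498,-0.163,0,-73.6],
    [0,0.498,-0.163,0,-73.6],
    [0,0.498,-0.163,0,-73.6],
  ],
)

```text
time_s: 3.25
tool_pos: [0.6352, -0.2395, 0.2412]
tcp_rot: [[-0.101, 0.995, -0.001], [0.995, 0.101, -0.0], [-0.0, -0.001, -1.0]]
wrist_force: [-0.2, -0.7, 0.2]
gripper_width: 0.0871
finger_force: 0.0
```

Run:
```python
from h import *
s=env.get_state(); print(s["time_s"],s["tool_pos"],np.round(s["tcp_rot"],3).tolist(),s["gripper_width"])
f=grab_frame("wrist"); cv2.imwrite("pics/w1.png",f["img"][:,:,::-1]); print(np.round(f["tool_from_camera"],3).tolist(),f["fx"],f["cx"],f["cy"])
t=grab_frame("scene"); cv2.imwrite("pics/s2.png",t["img"][:,:,::-1])
```

```text
3.25 [ 0.63517914 -0.23954445  0.24117038] [[-0.101, 0.995, -0.001], [0.995, 0.101, -0.0], [-0.0, -0.001, -1.0]] 0.08708626854120056
[[-0.001, -0.958, -0.288, 0.079], [1.0, -0.001, -0.0, -0.0], [0.0, -0.288, 0.958, -0.143], [0.0, 0.0, 0.0, 1.0]] 371.64829954431775 320.80459448957237 237.69883151087708
```

View pics/w1.png

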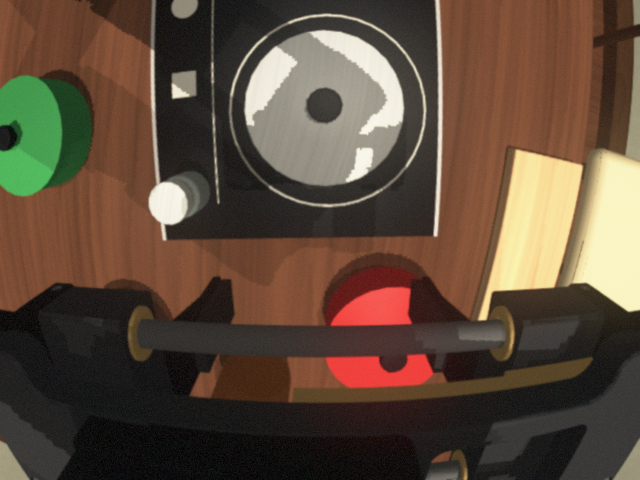

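```bash
cat >> h.py <<'E'
def wray(f,s,p,z):
    T=np.array(f["tool_from_camera"]); v=np.array([(p[0]-f["cx"]),(p[1]-f["cy"])])/f["fx"]; r=np.hypot(*v)
    d=np.append(v/r*np.sin(r),np.cos(r)); R=np.array(s["tcp_rot"])
    o=R@T[:3,3]+s["tool_pos"]; d=R@T[:3,:3]@d; return (o+d*(z-o[2])/d[2])
E
python3 - <<'E'
from h import *
s=env.get_state(); f=grab_frame("wrist")
for n,p,z in (("knob",(324,105),.098),("lid",(324,108),.068),("lidL",(245,108),.068),("lidR",(404,108),.068),("ringL",(230,110),.004),("ringR",(426,110),.004),("ringT",(327,14),.004),("ringB",(327,205),.004),("key_round",(185,5),.004),("square",(184,85),.004),("salt top",(168,204),.074),("red knob",(394,360),.095)):
  print(n,np.round(wray(f,s,p,z),4))
E
```

```text
knob [ 0.6276 -0.142   0.098 ]
lid [ 0.6279 -0.1426  0.068 ]
lidL [ 0.5612 -0.1478  0.068 ]
lidR [ 0.6953 -0.1341  0.068 ]
ringL [ 0.5322 -0.148   0.004 ]
ringR [ 0.7326 -0.1271  0.004 ]
ringT [ 0.6211 -0.039   0.004 ]
ringB [ 0.6412 -0.2386  0.004 ]
key_round [ 0.4691 -0.0322  0.004 ]
square [ 0.479  -0.1227  0.004 ]
salt top [ 0.496  -0.2359  0.074 ]
red knob [ 0.7174 -0.3619  0.095 ]
```

>>> carry_out(
  plan=[
    [0,0,0.0015,0.04,0],
    [0,0,0.0015,0.08,0],
    [0,0,0.0015,0.12,0],
    [0,0,0.0015,0.15,0],
    [0,0,0.0015,0.175,0],
    [0,0,0.0015,0.19,0],
    [0,0,0.0015,0.192,0],
    [0,0.01,0.0015,0.192,0],
    [0,0.02,0.0015,0.192,0],
    [0,0.027,0.0015,0.192,0],
    [0,0.031,0.0015,0.192,0],
    [0,0.035,0.0015,0.192,0],
    [0,0.039,0.0015,0.192,0],
    [0,0.044,0.0015,0.192,0],
    [0,0.05,0.0015,0.192,0],
    [0,0.056,0.0015,0.192,0],
    [0,0.06,0.0015,0.192,0],
    [0,0.06,0.0015,0.192,0],
  ],
)

```text
time_s: 5.65
tool_pos: [0.6318, -0.1795, 0.0494]
tcp_rot: [[-0.102, 0.995, 0.001], [0.995, 0.102, -0.001], [-0.001, 0.001, -1.0]]
wrist_force: [0.7, -4.1, -0.6]
gripper_width: 0.0871
finger_force: 2.0
```

Run:
```python
from h import *
f=grab_frame("wrist"); cv2.imwrite("pics/w2.png",f["img"][:,:,::-1])
```

```text
(no output)
```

View pics/w2.png

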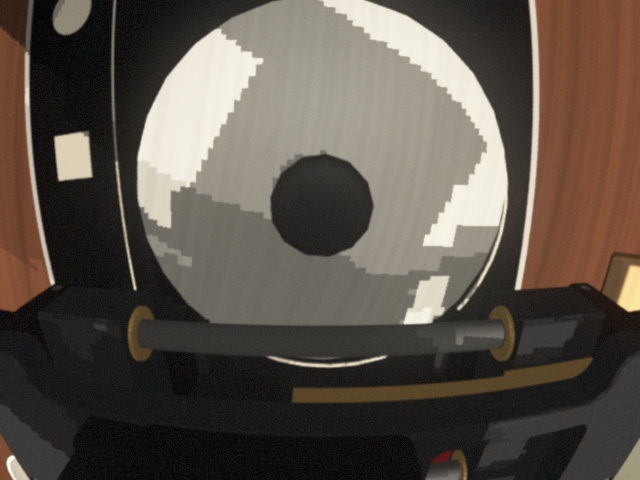

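Run:
```python
from h import *
s=env.get_state(); f=grab_frame("wrist")
k=wray(f,s,(322,205),.098); R=np.array(s["tcp_rot"]); print(k,R.T@(k-s["tool_pos"]),R.T@(np.array([.601,.108,.05])-s["tool_pos"]))
```

```text
[ 0.62587586 -0.11991931  0.098     ] [ 0.05979619  0.00021252 -0.04864072] [ 0.28911326 -0.00128194 -0.00087602]
```

>>> carry_out(
  plan=[
    [0,0.006,0,0,0],
    [0,0.014,0,0,0],
    [0,0.023,0,0,0],
    [0,0.032,0,0,0],
    [0,0.041,0,0,0],
    [0,0.05,0,0,0],
    [0,0.06,0,0,0],
    [0,0.07,0,0,0],
    [0,0.08,0,0,0],
    [0,0.09,0,0,0],
    [0,0.1,0,0,0],
    [0,0.11,0,0,0],
    [0,0.12,0,0,0],
    [0,0.13,0,0,0],
    [0,0.139,0,0,0],
    [0,0.147,0,0,0],
    [0,0.154,0,0,0],
    [0,0.16,0,0,0],
    [0,0.165,0,0,0],
    [0,0.168,0,0,0],
  ],
)

```text
time_s: 8.25
tool_pos: [0.6139, -0.0121, 0.0493]
tcp_rot: [[-0.103, 0.995, -0.0], [0.995, 0.103, -0.001], [-0.001, -0.001, -1.0]]
wrist_force: [1.4, -5.7, -0.2]
gripper_width: 0.087
finger_force: 2.5
```

Run:
```python
from h import *
s=env.get_state(); f=grab_frame("wrist"); t=grab_frame("top")
g=f["img"][120:290,240:400].max(2); m=(g<45).astype(np.uint8)
n,l,st,c=cv2.connectedComponentsWithStats(m)
i=l[85,82]; p=c[i]+[240,120]; print(i,st[i],p)
k=wray(f,s,p,.098); R=np.array(s["tcp_rot"]); print(k,R.T@(k-s["tool_pos"]),R.T@(np.array([.601,.108,.05])-s["tool_pos"]))
cv2.imwrite("pics/t3.png",cv2.resize(t["img"][100:320,150:450,::-1],None,fx=2.6,fy=2.6))
```

```text
15 [  31   54   99   82 4420] [315.17714932 222.13959276]
[0.60672657 0.04266455 0.098     ] [ 0.05522096 -0.00158011 -0.04871863] [ 0.12083216 -0.00054181 -0.00076442]
```

View pics/t3.png

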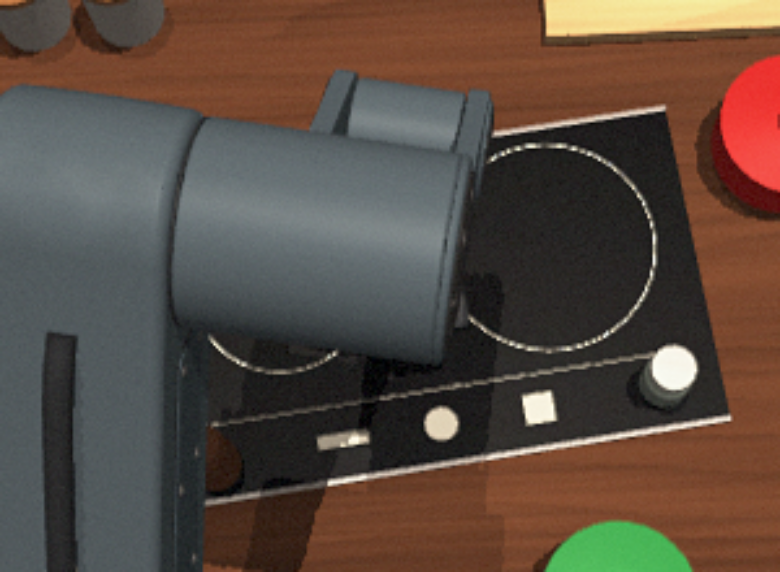

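>>> carry_out(
  plan=[
    [0,0.006,-0.0005,0,0],
    [0,0.014,-0.0005,0,0],
    [0,0.023,-0.0005,0,0],
    [0,0.032,-0.0005,0,0],
    [0,0.041,-0.0005,0,0],
    [0,0.048,-0.0005,0,0],
    [0,0.054,-0.0005,0,0],
    [0,0.058,-0.0005,0,0],
    [0,0.06,-0.0005,0,0],
    [0,0.061,-0.0005,0,0],
    [0,0.061,-0.0005,0,0],
    [0,0.05,-0.0005,0,0],
    [0,0.03,-0.0005,0,0],
    [0,0.0,-0.0005,-0.02,0],
    [0,-0.015,-0.0005,-0.06,0],
    [0,-0.015,-0.0005,-0.11,0],
    [0,-0.015,-0.0005,-0.15,0],
    [0,-0.015,-0.0005,-0.17,0],
    [0,-0.015,-0.0005,-0.17,0],
  ],
)

```text
time_s: 10.72
tool_pos: [0.616, -0.0278, 0.221]
tcp_rot: [[-0.101, 0.995, 0.004], [0.995, 0.101, -0.0], [-0.001, 0.004, -1.0]]
wrist_force: [-0.5, 0.7, 0.3]
gripper_width: 0.0871
finger_force: 0.0
```

Run:
```python
from h import *
s=env.get_state(); f=grab_frame("wrist"); cv2.imwrite("pics/w4.png",f["img"][:,:,::-1]); print(s["time_s"],s["tool_pos"])
```

```text
10.725 [ 0.6159997  -0.0277502   0.22103284]
```

View pics/w4.png

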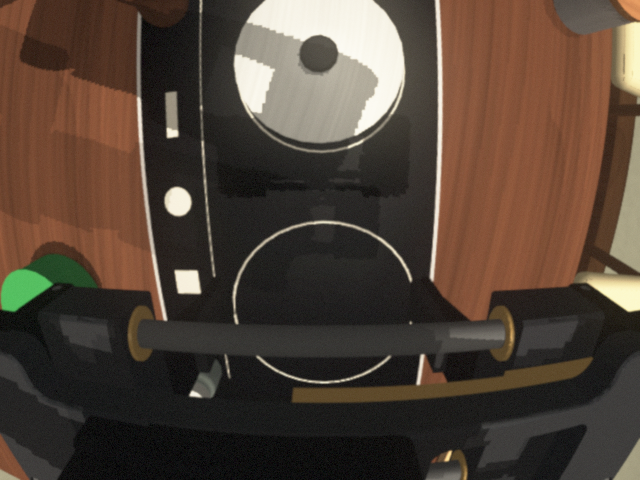

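Run:
```python
from h import *
s=env.get_state(); f=grab_frame("wrist"); R=np.array(s["tcp_rot"]);P=np.array(s["tool_pos"]); u=np.array([-.114,.9935,0])
k=wray(f,s,(319,54),.098); rb=wray(f,s,(322,151.5),.004); key=wray(f,s,(178,201),.004)
lo=wray(f,s,(323,221.5),.004)
print("knob",k,"lid",wray(f,s,(235,60),.068),wray(f,s,(405,60),.068),"ringcentre",rb+.08*u,"large c",lo-.1*u,"key",key)
for g in ([.4665,-.0335,.038],):print(R.T@(g-P))
t=grab_frame("scene"); print("scene small",proj(t,(.601,.108,.004))); cv2.imwrite("pics/s4.png",cv2.resize(t["img"][150:380,160:480,::-1],None,fx=2.4,fy=2.4))
```

```text
knob [0.60024545 0.10541584 0.098     ] lid [0.53368917 0.1024477  0.068     ] [0.66729725 0.11583994 0.068     ] ringcentre [0.6011727 0.1096451 0.004    ] large c [ 0.62969494 -0.13815186  0.004     ] key [ 0.4672371  -0.03120317  0.004     ]
[ 0.0089707  -0.14848375  0.18137284]
scene small [np.float64(381.49968281936725), np.float64(254.3457555759841)]
```

View pics/s4.png

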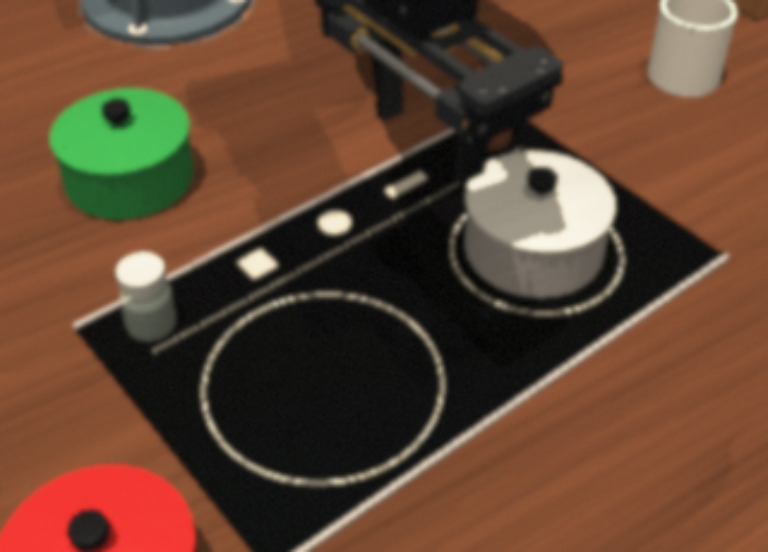

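>>> carry_out(
  plan=[
    [1,0.002,-0.03,0,0],
    [1,0.004,-0.06,0,0],
    [1,0.006,-0.09,0,0],
    [1,0.008,-0.12,0,0],
    [1,0.01,-0.14,0,0],
    [1,0.01,-0.1485,0,0],
    [1,0.01,-0.1485,0.03,0],
    [1,0.01,-0.1485,0.07,0],
    [1,0.01,-0.1485,0.1,0],
    [1,0.01,-0.1485,0.13,0],
    [1,0.01,-0.1485,0.13,0],
    [1,0.01,-0.1485,0.13,0],
  ],
  force=5,
)

```text
time_s: 12.38
tool_pos: [0.467, -0.0321, 0.0895]
tcp_rot: [[-0.102, 0.995, 0.001], [0.995, 0.102, -0.0], [-0.0, 0.0, -1.0]]
wrist_force: [0.7, -0.5, -0.1]
gripper_width: 0.0006
finger_force: 0.0
```

Run:
```python
from h import *
s=env.get_state(); R=np.array(s["tcp_rot"]); print(R.T@(np.array([.4665,-.033,.039])-s["tool_pos"]))
f=grab_frame("wrist"); a=f["img"][:,:,::-1]; cv2.imwrite("pics/w5.png",a)
```

```text
[-0.00078169 -0.00065806  0.05046667]
```

View pics/w5.png

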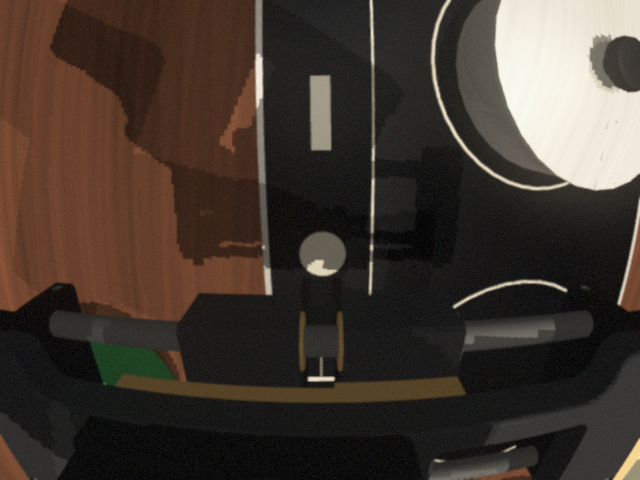

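>>> carry_out(
  plan=[
    [1,-0.001,-0.0005,0.02,0],
    [1,-0.001,-0.0005,0.035,0],
    [1,-0.001,-0.0005,0.045,0],
    [1,-0.001,-0.0005,0.0505,0],
    [1,-0.001,-0.0005,0.0505,0],
    [1,-0.001,-0.0005,0.0505,0],
    [1,-0.001,-0.0005,0.0505,0],
    [1,-0.001,-0.0005,0.0505,0],
    [1,-0.001,-0.0005,0.0505,0],
    [1,-0.001,-0.0005,0.0505,0],
    [1,-0.001,-0.0005,0.0505,0],
    [1,-0.001,-0.0005,0.0505,0],
    [1,-0.001,-0.0005,0.0505,0],
    [1,-0.001,-0.0005,0.0505,0],
    [1,-0.001,-0.0005,0.0505,0],
    [1,-0.001,-0.0005,0.0505,0],
    [1,-0.001,-0.0005,0.0505,0],
    [1,-0.001,-0.0005,0.0505,0],
    [1,-0.001,-0.0005,0.0505,0],
    [1,-0.001,-0.0005,0.0505,0],
  ],
)

```text
time_s: 14.92
tool_pos: [0.466, -0.033, 0.0388]
tcp_rot: [[-0.102, 0.995, 0.0], [0.995, 0.102, -0.0], [-0.0, 0.0, -1.0]]
wrist_force: [-0.1, -0.6, -0.8]
gripper_width: -0.0001
finger_force: 0.0
```

>>> carry_out(
  plan=[
    [1,0,0,0,0],
    [1,0,0,0,0],
    [1,0,0,0,0],
    [1,0,0,0,0],
    [1,0,0,0,0],
    [1,0,0,0,0],
    [1,0,0,0,0],
    [1,0,0,0,0],
    [1,0,0,-0.03,0],
    [1,0,0,-0.08,0],
    [1,0,0,-0.13,0],
    [1,0,0,-0.18,0],
    [1,0,0,-0.22,0],
    [1,0,0,-0.25,0],
    [1,0,0,-0.25,0],
    [1,0,0,-0.25,0],
  ],
)

```text
time_s: 16.92
tool_pos: [0.4651, -0.0327, 0.2879]
tcp_rot: [[-0.102, 0.995, -0.002], [0.995, 0.102, 0.001], [0.001, -0.002, -1.0]]
wrist_force: [0.4, -0.5, 0.3]
gripper_width: 0.0005
finger_force: 0.0
```

Run:
```python
from h import *
t=grab_frame("scene"); cv2.imwrite("pics/s6.png",t["img"][:,:,::-1])
```

```text
(no output)
```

View pics/s6.png

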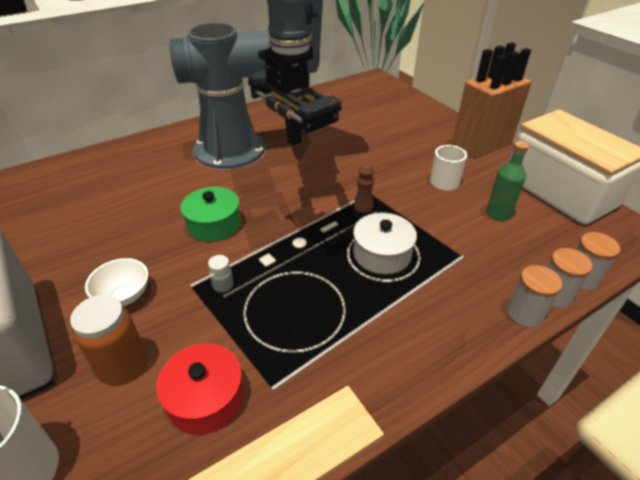

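The steel pot at (384,245) stands inside the small ring, the hand is clear, and everything else is where it was.

```bash
python3 -c "
from plant import env
print(env.finish_job())"
```

```text
the job is handed in; nothing more can be done
None
```

I pushed the steel pot inside the small ring, about 4 mm off centre by the camera, held the fingertips about 16 mm above the round key for over two seconds, drew the hand up clear, and handed the job in at about 17 s; no verdict came back.

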